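Move the battery pack to the other rail dock

ROBOT

A 7-joint arm with a two-finger parallel gripper is mounted at the origin on a cart in front of the work surface, level with it; the furniture and walls round the work are solid. World frame = base frame: x ahead of the robot, y to its left, z up, the work surface at z = 0. Lengths are in m, angles in rad, forces in N, time in s.
With the tool pointing down it reaches from about 0.4 to 0.875 m from the base axis. Payload 19.3 kg.
Tool frame: the origin (TCP) lies on the centre line of the jaws, within the pads' length; the fingertips stand 14 mm ahead of it and the grasp point (between the pads) lies 5 mm behind it; x points along the fingers, y is the direction in which the jaws open and shut, and the axes are right-handed (so a half turn about x gives the same grasp; the last joint's range is limited). The gripper opens to 85 mm and grips with 20 to 120 N. Pads are 22 mm wide; open, the fingers measure 114 mm over their backs; the gripper's body (76 mm by 85 mm) begins 54 mm behind the grasp point. The pads swing forward as they close: fully open they stand 13 mm farther back than shut.
Start: joints at [1.279, 0.521, -0.036, 1.599, 0.021, 1.021, -0.113], TCP at [0.137, -0.61, 0.212] pointing down, gripper open.
Joint ranges: [-2.91, 2.91], [-0.3, 2.13], [-1.5, 1.42], [0.17, 2.43], [-1.26, 4.41], [0.16, 1.93], [-2.52, 2.52]. Speed limits (rad/s): [1.89, 1.89, 2.39, 2.39, 3.01, 3.01, 3.01].

INTERFACE

Orientations are given as [roll, pitch, yaw] about the fixed x, y, z axes, in that order (R = Rz(yaw) Ry(pitch) Rx(roll)).
In Python, from workcell import monitor, optics, bot gives the robot as it stands.
- The arm moves only by the tool arm_command, never from a script. Its arguments are lists of equal length, an entry for each row: "delta_pos": the shift along the tool's x, y, z as a fraction of full scale, a list of three; "rotation": the turn, a rotation vector about the tool's x, y, z as a fraction of full scale, a list of three. In form: {"delta_pos": [[dx, dy, dz], ...], "rotation": [[wx, wy, wz], ...]}. A call has 1 to 10 rows; each row shifts and turns the pose as measured when the row begins, along the tool's axes as they then stand; what a row does not reach is not made up. Full scale, the value 1, is 30 mm for a shift and 6 degrees for a turn. A row lasts 1/10 s, in which the tool goes at most 50 mm and 8.59 degrees, less where a joint would pass 70% of its speed; a pose out of reach is approached as far as the arm can. A call with a number of a shift or a turn outside -1 to 1 is refused whole. A call with a gripper value outside its range is refused whole. "gripper" is the closure, from -1 (fully open) to 1 (shut), so that 0 is half open, set as the call begins (left out, the last holds). The fingers move at their own pace and stop on an object; "grip_force" is the grip in N (left out, the last holds). Time passes only in rows, so rows that do not move let the fingers close. It gives the time, the measured TCP pose, the force and the opening at its end, in the units of the state.
- monitor.observe(): the state, without advancing time (a new reading comes with each control period).
- optics.grab_frame(name): name is "side" or "top"; returns the picture (384x512x3 uint8, red, green, blue); there is no depth.
- optics.camera_params(name): a dict with "fx", "fy", "cx", "cy" (pixels), "dist_coeffs" ([k1, k2, p1, p2, k3] as OpenCV has them; the pictures are not rectified), "origin" and "rotation" of the camera in the world. Camera axes: x right, y down, z forward; pixel columns grow to the right and rows downward; lengths in m; the calibration is good to about 2 mm. A picture is of the moment at which its call begins. camera_params takes no time and is no camera call.
- bot.job_done(): hands the job in, once; it reports no verdict.
The state is a dict: "clock": time; "qpos": joint angles; "qd": joint speeds; "joint_efforts": joint torques, N m; "position": TCP position; "tool_rot": TCP orientation; "force": force on the tool from outside, world axes, zero at the start; "moment": the same for the moment, N m; "grip_width": finger opening in m.
Only numpy, scipy, OpenCV 4.12 (cv2) and the standard library are available. Lean on these libraries where they do the work, as an engineer would, in place of code of your own. Each camera call takes 0.05 s, during which the arm holds its last target. There are 200 camera calls.

TASK

The battery pack sits locked on one of the two rail docks. Press that dock's catch button down so that the pack pops loose, slide the pack back off its rail, then slide it onto the empty dock's rail until it clicks home and its catch holds it, and let go. Feel your way and never ram or lean hard on the docks or the pack, and leave the other things on the worktop where they are.

Things in the scene. Friction and masses are not known exactly. Their poses are not given: they have to be found in the camera images.
- pack: Black battery pack, 0.17 to 0.33 kg, starts locked on dock_a, x axis along the dock's. Origin: centre of underside; x to its front, z up. Flange 64 (x) x 56 (y) x 7 mm; above it a block 60 (x) x 38 (y), from 7 to 52 mm up, to grip across its 38 mm. A notch in the flange's underside, x 8 to 24 mm, lies behind an 8 mm front bar that the dock's tooth holds.
- dock_a: Fixed dock holding the pack: white plate with aluminium channel, 176 x 88 mm; the docks are alike, either may be the left one. Origin: on the worktop under the centre of a locked pack (stop at middle setting). x: along the rail, the way a pack is pushed on; z up. Plate x -80 to 96 mm, flat deck 12 mm over the worktop; channel x -36 to 36; dark steel stop block (26 high) with face at x 34.
- dock_b: The empty dock, same build, origin and axes as dock_a, which has its stop at the middle setting. Here the stop block, with pins, tooth and button, is clamped up to 20 mm nearer the mouth or 14 mm farther; this is not measured: feel for it. A pack laid flat on the deck behind the mouth and pushed along +x goes on with 3 to 8 N; about 2 mm past the click it meets the solid stop.
- press_a (a point): Top centre of dock_a's catch button: black ribbed pad 22 (x) x 30 (y) mm, 34 mm over the worktop, 68 mm along x from the dock's origin. Straight down it travels 7 mm, 3 N at first, 9 N at the bottom, then a hard stop. After 5 mm the tooth lets go and the pins pop the pack 10 to 25 mm back; it then lies loose in the channel and can be drawn out along -x.
- mouth_a (a point): Middle of the mouth of dock_a's channel on the deck, x = -36 mm of the dock. Channel walls 30 mm off the axis (2 mm beside the flange); lips over the flange, underside 20.5 and top 24.5 mm over the worktop, 44 mm between them (the block passes). Before the mouth the walls flare out to x = -55 mm; lip ends lifted to x = -43 mm.
- mouth_b (a point): The same point of dock_b.
- catch_a (a joint): How far dock_a's sprung tooth and its button are down, m: 0 up, 0.007 fully down. The steel tooth stands 5 mm above the channel floor, ramped towards the mouth; a pack pushed on rides it down, then it snaps up behind the pack's front bar.
- catch_b (a joint): The same for dock_b.
- ejector_a (a joint): How far dock_a's two sprung ejector pins are pushed in, m: 0 out, 12 mm proud of the stop face (no pack, or popped loose); about 0.010 with a locked pack hanging on the tooth; 0.012 with the pack hard on the stop. They push back 2 N at first touch, 4 N when home.
- ejector_b (a joint): The same for dock_b.
- multimeter: Bystander: orange and black multimeter lying on the worktop, 146 x 74 x 45 mm. Origin: centre of its underside.
- usb_charger: Bystander: small white plug-in charger, 38 x 57 x 27 mm. Origin: centre of its underside.
- transformer: Bystander: small black and yellow transformer, 38 x 29 x 27 mm. Origin: centre of its underside.
Mind the look-alikes: they are no part of the job. Of the things like the pack, leave any that is orange or purple; of the rest the larger one is meant.

How it is judged:
On the way, in this order (a step that is already met when the one before it is completed fails the run):
1. dock_a's catch let the pack go: it popped back at least 6 mm with the tooth down (value of joint ejector_a below 0.004 m and value of joint catch_a above 0.002 m), for 0.05 s.
2. the pack is off dock_a's rail (horizontal distance between pack and dock_a above 0.1 m), for 0.1 s.
At the end, for the whole second after the job is handed in: The pack lies in dock_b's channel, front end first, between 23 mm short of and 17 mm beyond the dock's origin, within 4 mm of its axis and flat on its deck; its ejector pins are held in at least 8 mm with dock_b's tooth up (less than 1.5 mm down), the pack at rest; dock_a is empty with its catch up (value of joint ejector_b above 0.008 m and value of joint each of catch_b, catch_a below 0.0015 m and x of pack in the frame of dock_b between -0.023 and 0.017 m and y of pack in the frame of dock_b between -0.004 and 0.004 m and z of pack in the frame of dock_b between 0.009 and 0.016 m and angle between the x axis of pack and the x axis of dock_b, either way round below 0.1 rad and linear speed of pack below 0.02 m/s); the robot touches nothing.
It fails at once if the pack pressed against either dock with more than 34 N (contact force between pack and dock_a above 34 N or contact force between pack and dock_b above 34 N).
It fails at once if the robot pressed on either dock or its catch button with more than 30 N (contact force between any of the arm, the fingers and dock_a above 30 N or contact force between any of the arm, the fingers and dock_b above 30 N).
It fails at once if a bystander moved more than 25 mm (distance of any of multimeter, transformer, usb_charger from where it was at the start of the episode above 0.025 m).
It also fails if it takes over 70 s, if anything falls off the work surface, if the arm or the gripper's body presses on something with over 40 N, if the wrist force passes 120 N, or if a joint passes its speed limit or range.

## Working session

There is one attempt and no reset: what is moved stays moved. The work goes in short steps, Python scripts to look and compute and a tool call to move; the robot and the scene stay as the last step left them, time stands still between calls to the robot, and variables do not carry over. Pictures are saved under pics/ and viewed, about 8 in all and at most 12, crops included, and the job is handed in when it is done.

Besides the shell and the picture viewer there is one more tool, called after "Request:" as name(argument=value, ...) on one line, values as JSON. arm_command: Moves the arm, as the interface text tells. Its arguments: {"type":"object","properties":{"delta_pos":{"type":"array","items":{"type":"array","items":{"type":"number"}}},"rotation":{"type":"array","items":{"type":"array","items":{"type":"number"}}},"gripper":{"type":"number"},"grip_force":{"type":"number"}},"required":["delta_pos","rotation"]}

```bash
mkdir -p pics; python3 - <<'E'
from workcell import monitor, optics, bot
import cv2
print(monitor.observe())
for n in("side","top"):
    cv2.imwrite(f"pics/{n}0.png",cv2.cvtColor(optics.grab_frame(n),cv2.COLOR_RGB2BGR)); print(n,optics.camera_params(n))
a=cv2.imread("pics/side0.png");b=cv2.imread("pics/top0.png")
cv2.imwrite("pics/top0x.png",cv2.resize(b,(800,600),interpolation=cv2.INTER_CUBIC))
cv2.imwrite("pics/side0x.png",cv2.resize(a,(800,600),interpolation=cv2.INTER_CUBIC))
E
```

```text
{'clock': 0.0, 'qpos': array([ 1.2787948 ,  0.52198817, -0.03633504,  1.60002894,  0.02119471,
        1.02108088, -0.11280703]), 'qd': array([-1.33874632e-05,  6.36892867e-04, -1.76954801e-04,  9.77154191e-04,
        4.63374516e-05,  4.70433321e-04, -1.85888386e-03]), 'joint_efforts': array([-2.24570875e-03, -9.27116776e+01,  1.97837390e+00, -3.69929731e+01,
        1.76861859e-02,  8.23345792e-03, -7.50287427e-05]), 'position': array([ 0.13737945, -0.60933961,  0.21123426]), 'tool_rot': array([-1.50659035,  1.56967578,  1.85679107]), 'force': array([-0.59620875,  0.3821386 ,  0.88501306]), 'moment': array([ 0.010789  ,  0.00037472, -0.03473475]), 'grip_width': 0.08561161079689035}
side {'fx': 456.9239768440748, 'fy': 456.9239768440748, 'cx': 256.4800079385304, 'cy': 191.67545127069295, 'dist_coeffs': array([-0.04552044,  0.        ,  0.        ,  0.        ,  0.        ]), 'origin': array([0.23373794, 1.52164874, 1.01985254]), 'rotation': array([-2.14789737, -0.0086965 , -2.92981463])}
top {'fx': 409.72450823678827, 'fy': 409.72450823678827, 'cx': 252.00547912937887, 'cy': 195.40321668454214, 'dist_coeffs': array([-0.01222821,  0.        ,  0.        ,  0.        ,  0.        ]), 'origin': array([0.4068286 , 0.07377882, 1.91651372]), 'rotation': array([-3.08568749, -0.00656038, -1.55141096])}
```

View pics/top0x.png

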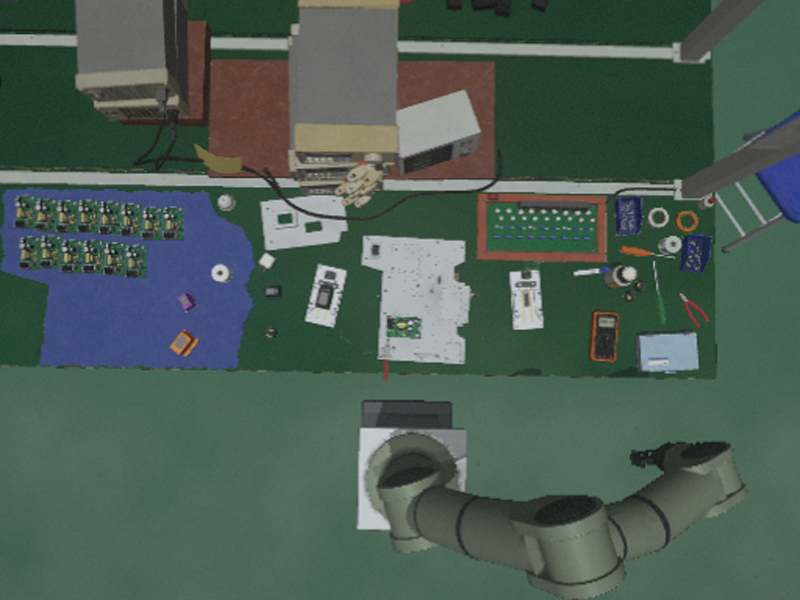

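View pics/side0x.png

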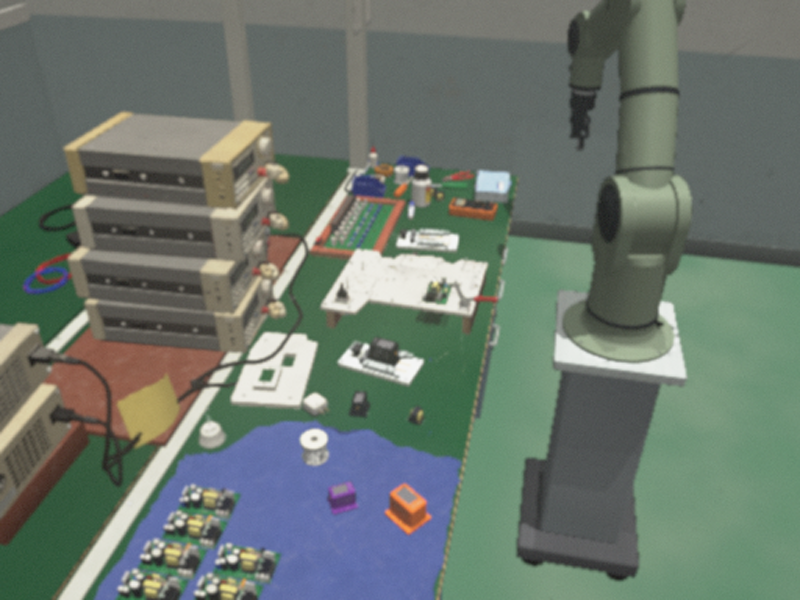

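Top view shows dock_a with the pack at about (325,295) of the 800-wide picture, empty dock_b at (525,298), and a raised white board between them. The side view agrees. Next I'll zoom in on the docks.

```bash
cat > h.py <<'E'
import numpy as np, cv2
from scipy.spatial.transform import Rotation as R
from workcell import monitor, optics, bot
def cam(n):
    p=optics.camera_params(n); K=np.array([[p['fx'],0,p['cx']],[0,p['fy'],p['cy']],[0,0,1]])
    return K,np.array(p['dist_coeffs']),np.array(p['origin']),R.from_euler('xyz',p['rotation']).as_matrix()
def world(n,uv,z):
    K,d,o,M=cam(n); q=cv2.undistortPoints(np.array(uv,float).reshape(-1,1,2),K,d).reshape(-1,2)
    r=np.c_[q,np.ones(len(q))]@M.T
    return o+r*((z-o[2])/r[:,2])[:,None]
def pix(n,P):
    K,d,o,M=cam(n); Q=(np.array(P,float).reshape(-1,3)-o)@M
    return cv2.projectPoints(Q,np.zeros(3),np.zeros(3),K,d)[0].reshape(-1,2)
def crop(n,img,u0,v0,w,h,s):
    c=cv2.resize(cv2.cvtColor(img[v0:v0+h,u0:u0+w],cv2.COLOR_RGB2BGR),None,fx=s,fy=s,interpolation=cv2.INTER_CUBIC)
    for k in range(0,w,10): cv2.putText(c,str(u0+k),(k*s,8),0,.3,(0,255,255),1); cv2.line(c,(k*s,8),(k*s,14),(0,255,255),1)
    for k in range(0,h,10): cv2.putText(c,str(v0+k),(0,k*s+4),0,.3,(0,255,255),1)
    return c
E
python3 - <<'E'
from h import *
t=cv2.cvtColor(cv2.imread("pics/top0.png"),cv2.COLOR_BGR2RGB)
cv2.imwrite("pics/docks.png",np.hstack([crop("top",t,186,160,46,56,8),crop("top",t,316,160,46,56,8)]))
for u,v in[(207,190),(336,190)]: print(world("top",[(u,v)],.012))
def fit(u0,v0,w,h):
    g=t[v0:v0+h,u0:u0+w].astype(int); m=((g.min(2)>110)).astype(np.uint8)
    c=max(cv2.findContours(m,0,2)[0],key=cv2.contourArea)+np.array([u0,v0])
    P=world("top",c.reshape(-1,2),.012); r=cv2.minAreaRect(P[:,:2].astype(np.float32)*1000); print(r, cv2.contourArea(c))
fit(186,160,46,56);fit(316,160,46,56)
E
```

```text
[[0.53469134 0.27336946 0.012     ]]
[[ 0.54663612 -0.32815889  0.012     ]]
((540.3428344726562, 268.2779846191406), (90.97651672363281, 175.49798583984375), 78.59408569335938) 672.5
((539.0304565429688, -330.5531005859375), (172.89212036132812, 90.92862701416016), 4.617884159088135) 635.0
```

View pics/docks.png

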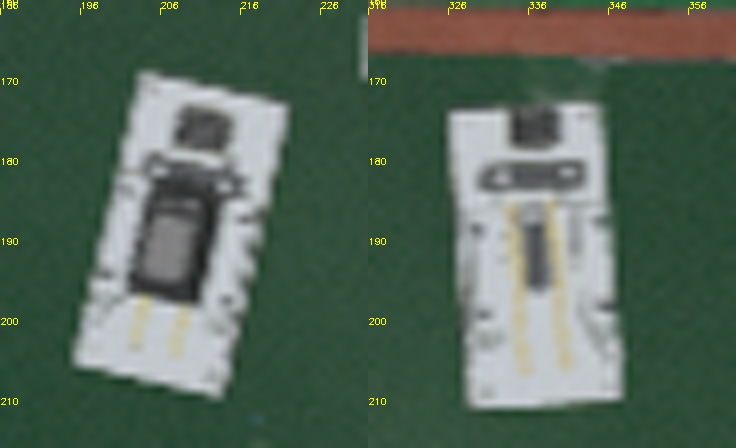

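```bash
cat >> h.py <<'E'
def dock(o,deg):
    c,s=np.cos(np.radians(deg)),np.sin(np.radians(deg)); 
    return np.array([o[0],o[1],0.]),np.array([[c,-s,0],[s,c,0],[0,0,1]])
A=dock((.5325,.2699),-11.4); B=dock((.531,-.3312),4.6)
def toolR(D,flip=1): X=D[1][:,0];Y=D[1][:,1]; return np.c_[[0,0,-1],flip*Y,flip*X]
def go(P,Rt):
    s=monitor.observe(); M=R.from_euler('xyz',s['tool_rot']).as_matrix()
    print('pos',s['position'].round(4),'F',np.round(s['force'],1),'w',round(s['grip_width'],4),'t',round(s['clock'],2))
    print('delta tool/30mm',(M.T@(np.array(P)-s['position'])/.03).round(2),'rotvec/6deg',(R.from_matrix(M.T@Rt).as_rotvec()/np.radians(6)).round(2))
def loc(D,P): return D[1].T@(np.array(P)-D[0])
E
python3 - <<'E'
from h import *
s=monitor.observe(); print(R.from_euler('xyz',s['tool_rot']).as_matrix().round(3))
for D,uvb in((A,(210.5,176)),(B,(337.3,175.8))):
    print('button',loc(D,world("top",[uvb],.034)[0]).round(4))
print('stop b',loc(B,world("top",[(336.5,182)],.038)[0]).round(4),'pack top',loc(A,world("top",[(206.5,190)],.064)[0]).round(4))
for f in(1,-1): go([.5,-.2,.2],toolR(A,f))
for D in(A,B):
  print(pix("top",[D[0]+D[1]@np.array(q) for q in[(-.08,-.044,.012),(-.08,.044,.012),(.096,.044,.012),(.096,-.044,.012)]]).round(1).tolist())
E
```

```text
[[-0.     0.22  -0.976]
 [ 0.001 -0.976 -0.22 ]
 [-1.    -0.001  0.   ]]
button [ 0.0671 -0.0001  0.034 ]
button [ 0.0799 -0.0042  0.034 ]
stop b [0.0511 0.0024 0.038 ] pack top [-0.0014  0.      0.064 ]
pos [ 0.1374 -0.6094  0.2113] F [0.8 0.2 0.2] w 0.0856 t 0.1
delta tool/30mm [  0.39 -10.65 -14.79] rotvec/6deg [-2.598e+01 -1.000e-02  0.000e+00]
pos [ 0.1374 -0.6094  0.2113] F [0.8 0.2 0.2] w 0.0856 t 0.1
delta tool/30mm [  0.39 -10.65 -14.79] rotvec/6deg [4.02 0.   0.01]
[[213.1, 209.3], [194.7, 205.2], [203.1, 168.4], [221.5, 172.5]]
[[347.3, 209.9], [328.5, 211.1], [325.8, 173.5], [344.5, 172.4]]
```

Request:
arm_command(delta_pos=[[0,-0.7,-1],[0,-0.7,-1],[0,-0.7,-1],[0,-0.7,-1],[0,-0.7,-1],[0,-0.7,-1],[0,-0.7,-1],[0,-0.7,-1],[0,-0.7,-1],[0,-0.7,-1]], rotation=[[0,0,0],[0,0,0],[0,0,0],[0,0,0],[0,0,0],[0,0,0],[0,0,0],[0,0,0],[0,0,0],[0,0,0]], gripper=1, grip_force=40)

```text
clock: 1.1
position: [0.3877, -0.3308, 0.2084]
tool_rot: [-0.866, 1.565, 2.489]
force: [0.6, 0.1, -1.3]
grip_width: 0.0001
```

Request:
arm_command(delta_pos=[[0,-1,-0.4],[0,-1,-0.4],[0,-1,-0.4],[0,-1,-0.4],[0,-1,-0.4],[0,-1,-0.4],[0,-1,-0.4],[0,-1,-0.4]], rotation=[[1,0,0],[1,0,0],[1,0,0],[1,0,0],[0,0,0],[0,0,0],[0,0,0],[0,0,0]])

```text
clock: 1.9
position: [0.5054, -0.0916, 0.2077]
tool_rot: [-0.378, 1.563, 2.541]
force: [0.1, -0.1, 0.4]
grip_width: 0.0001
```

```bash
python3 - <<'E'
from h import *
go(A[0]+A[1]@np.array([.068,0,.058]),toolR(A,-1))
E
```

```text
pos [ 0.5054 -0.0916  0.2077] F [ 0.1 -0.1  0.4] w 0.0001 t 1.9
delta tool/30mm [  5.02 -11.99  -0.53] rotvec/6deg [-0.22  0.07  0.03]
```

Request:
arm_command(delta_pos=[[0,-1,-0.05],[0,-1,-0.05],[0,-1,-0.05],[0,-1,-0.05],[0,-1,-0.05],[0,-1,-0.05],[0,-1,-0.05],[0,-1,-0.05],[0,-1,-0.05],[0,-1,-0.05]], rotation=[[-0.2,0.07,0],[0,0,0],[0,0,0],[0,0,0],[0,0,0],[0,0,0],[0,0,0],[0,0,0],[0,0,0],[0,0,0]])

```text
clock: 2.9
position: [0.5819, 0.2114, 0.2059]
tool_rot: [-0.257, 1.567, 2.684]
force: [0.2, -0.1, 0.1]
grip_width: -0.0001
```

Request:
arm_command(delta_pos=[[0.5,-1,0],[0.8,-1,0],[0.8,0,0],[0.8,0,0],[0,0,0]], rotation=[[0,0,0],[0,0,0],[0,0,0],[0,0,0],[0,0,0]])

```text
clock: 3.4
position: [0.5927, 0.2787, 0.1145]
tool_rot: [-0.395, 1.565, 2.552]
force: [-0.5, -0.2, 0.9]
grip_width: 0.0001
```

```bash
python3 - <<'E'
from h import *
go(A[0]+A[1]@np.array([.068,0,.058]),toolR(A,-1))
a=optics.grab_frame("side"); b=optics.grab_frame("top")
cv2.imwrite("pics/press.png",np.hstack([crop("side",a,205,170,70,90,6),crop("top",b,186,150,60,90,6)]))
E
```

```text
pos [0.5927 0.2787 0.1145] F [-0.5 -0.2  0.9] w 0.0001 t 3.4
delta tool/30mm [ 1.88  0.69 -0.37] rotvec/6deg [0.04 0.05 0.02]
```

View pics/press.png

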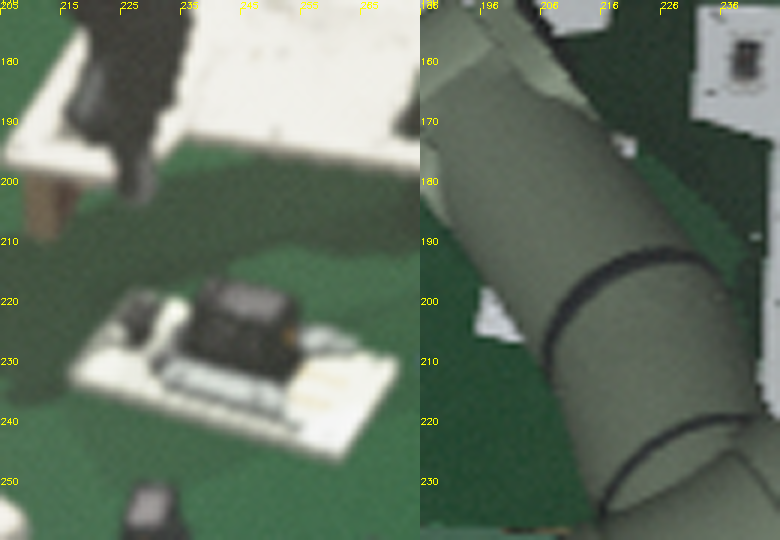

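The side view (left) shows the tip above and behind the button at (227,222) and the pack at (245,225). In the top view (right) the arm hides the dock. Moving on over the button.

Request:
arm_command(delta_pos=[[0,0.7,-0.37],[0.6,0,0],[0.6,0,0],[0.5,0,0],[0,0,0]], rotation=[[0,0,0],[0,0.05,0],[0,0,0],[0,0,0],[0,0,0]])

```text
clock: 4.0
position: [0.6063, 0.2554, 0.0738]
tool_rot: [-2.451, 1.555, 0.491]
force: [-0.0, 0.2, 0.1]
grip_width: 0.0
```

```bash
python3 - <<'E'
from h import *
go(A[0]+A[1]@np.array([.068,0,.048]),toolR(A,-1))
print(pix("side",[A[0]+A[1]@np.array([.068,0,.034]),A[0]+A[1]@np.array([0,0,.064])]).round(1))
E
```

```text
pos [0.6063 0.2554 0.0738] F [-0.   0.2  0.1] w 0.0 t 4.0
delta tool/30mm [0.86 0.02 0.25] rotvec/6deg [ 0.   -0.12  0.1 ]
[[228.6 222. ]
 [245.8 219.9]]
```

Request:
arm_command(delta_pos=[[0.4,0,0.25],[0.2,0,0],[0.1,0,0],[0,0,0]], rotation=[[0,-0.12,0.1],[0,0,0],[0,0,0],[0,0,0]])

```text
clock: 4.4
position: [0.5994, 0.258, 0.0535]
tool_rot: [-2.428, 1.57, 0.515]
force: [0.8, -0.4, -0.5]
grip_width: -0.0001
```

```bash
python3 - <<'E'
from h import *
go(A[0]+A[1]@np.array([.068,0,.048]),toolR(A,-1))
E
```

```text
pos [0.5994 0.258  0.0535] F [ 0.8 -0.4 -0.5] w -0.0001 t 4.4
delta tool/30mm [ 0.18  0.05 -0.  ] rotvec/6deg [ 0.   -0.01  0.01]
```

Request:
arm_command(delta_pos=[[0.08,0.05,0],[0.08,0,0],[0.08,0,0],[0.08,0,0]], rotation=[[0,0,0],[0,0,0],[0,0,0],[0,0,0]])

```text
clock: 4.8
position: [0.5998, 0.2566, 0.0442]
tool_rot: [-2.506, 1.568, 0.437]
force: [-0.3, 0.4, -0.1]
grip_width: 0.0001
```

Request:
arm_command(delta_pos=[[0.1,0,0],[0.1,0,0]], rotation=[[0,0,0],[0,0,0]])

```text
clock: 5.0
position: [0.5999, 0.2566, 0.0378]
tool_rot: [-2.5, 1.568, 0.443]
force: [-1.0, 0.4, 0.4]
grip_width: -0.0002
```

```bash
python3 - <<'E'
from h import *
go(A[0]+A[1]@np.array([.068,0,.048]),toolR(A,-1))
a=optics.grab_frame("side")
cv2.imwrite("pics/press2.png",crop("side",a,205,170,70,70,9))
print(pix("side",[monitor.observe()['position']+[0,0,-.014]]))
E
```

```text
pos [0.5999 0.2566 0.0378] F [-1.   0.4  0.4] w -0.0002 t 5.0
delta tool/30mm [-0.34  0.01  0.02] rotvec/6deg [ 0.   -0.02  0.02]
[[228.58451217 224.35920597]]
```

View pics/press2.png

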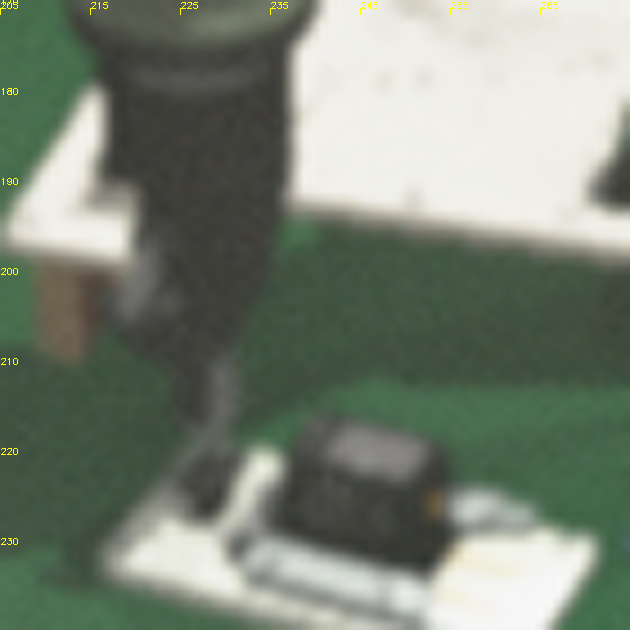

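The finger seems to end near (228,219), just above the dark button at (227,224). I'll keep feeling downward in small steps.

Request:
arm_command(delta_pos=[[0.07,0,0],[0.07,0,0]], rotation=[[0,0,0],[0,0,0]])

```text
clock: 5.25
position: [0.5997, 0.2565, 0.0328]
tool_rot: [-2.503, 1.569, 0.439]
force: [-0.4, 0.6, -0.1]
grip_width: 0.0001
```

Request:
arm_command(delta_pos=[[0.07,0,0],[0.07,0,0]], rotation=[[0,0,0],[0,0,0]])

```text
clock: 5.45
position: [0.5997, 0.2565, 0.0282]
tool_rot: [-2.504, 1.569, 0.439]
force: [-0.4, 0.8, -0.1]
grip_width: -0.0002
```

```bash
python3 - <<'E'
from h import *
a=optics.grab_frame("side")
cv2.imwrite("pics/press3.png",crop("side",a,205,180,60,60,10))
s=monitor.observe();print(s['force'],s['moment'],s['joint_efforts'])
E
```

```text
[-0.6533236   0.54913447 -0.82799555] [ 0.01086109 -0.01403948  0.0259425 ] [ 8.18441366e-02 -1.10145621e+02 -1.74336333e+00 -2.93391216e+01
 -7.51732023e-04  8.78279144e-02  1.70886540e-02]
```

View pics/press3.png

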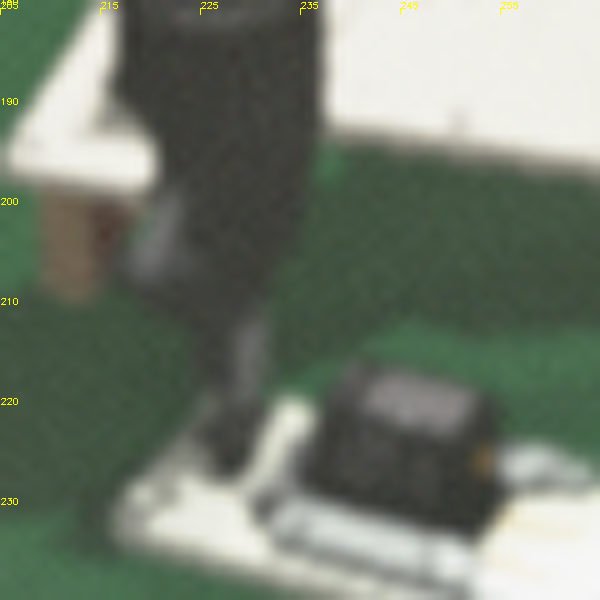

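```bash
python3 - <<'E'
from h import *
for p in([.5927,.2787,.1145],[.5997,.2565,.0282]):
  for d in(-.03,-.014,0,.014,.03,.06,.1): print(d,pix("side",[np.array(p)+[0,0,d]]).round(1))
s=monitor.observe();print(s['position'],s['tool_rot'],s['force'],s['clock'])
E
```

```text
-0.03 [[228.4 214.4]]
-0.014 [[228.3 210.6]]
0 [[228.2 207.3]]
0.014 [[228.1 204. ]]
0.03 [[228.  200.1]]
0.06 [[227.7 192.7]]
0.1 [[227.4 182.7]]
-0.03 [[228.7 229.9]]
-0.014 [[228.6 226.4]]
0 [[228.5 223.3]]
0.014 [[228.4 220.1]]
0.03 [[228.3 216.5]]
0.06 [[228.1 209.6]]
0.1 [[227.8 200.2]]
[0.59950316 0.25644694 0.02784858] [-2.4869445   1.5690441   0.45586068] [-0.6533236   0.54913447 -0.82799555] 5.5
```

```bash
python3 - <<'E'
from h import *
p=np.array([.1374,-.6093,.2112])
for d in(-.014,0,.014,.03,.06): print(d,pix("side",[p+[0,0,d]]).round(1),pix("top",[p+[0,0,d]]).round(1))
a=cv2.imread("pics/side0.png")[:,:,::-1];b=cv2.imread("pics/top0.png")[:,:,::-1]
cv2.imwrite("pics/start.png",np.hstack([crop("side",a,345,50,50,60,8),crop("top",b,395,270,50,60,8)]))
E
```

```text
-0.014 [[368.1 101.5]] [[411.7 286.1]]
0 [[368.5  98.7]] [[413.1 286.7]]
0.014 [[368.9  96. ]] [[414.4 287.2]]
0.03 [[369.3  92.8]] [[416.  287.9]]
0.06 [[370.2  86.7]] [[419.1 289.2]]
```

View pics/start.png

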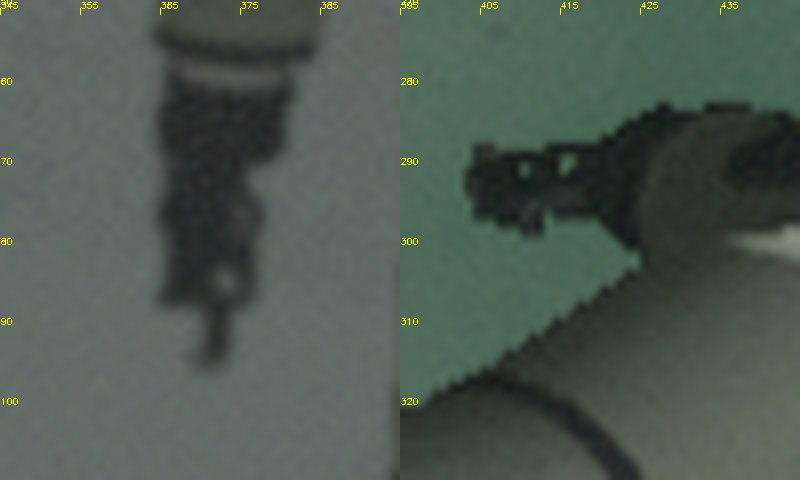

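```bash
cat >> h.py <<'E'
def tri(uvs,uvt):
    L=[]
    for n,uv in(("side",uvs),("top",uvt)):
        K,d,o,M=cam(n); q=cv2.undistortPoints(np.array([[uv]],float),K,d).ravel(); r=M@np.r_[q,1]; L.append((o,r/np.linalg.norm(r)))
    Aa=sum(np.eye(3)-np.outer(r,r) for o,r in L); b=sum((np.eye(3)-np.outer(r,r))@o for o,r in L)
    x=np.linalg.solve(Aa,b); return x,[np.linalg.norm(np.cross(x-o,r)) for o,r in L]
E
python3 - <<'E'
from h import *
print(tri((370.5,96),(405,292.5)))
print('button a',tri((227.5,222),(210.5,176)))
print('pack top a',tri((246,219.5),(206.5,190)))
E
```

```text
(array([ 0.12555171, -0.56250609,  0.24437423]), [np.float64(0.006726907529397718), np.float64(0.006726907529397657)])
button a (array([0.60066722, 0.25710826, 0.03381974]), [np.float64(0.0024556074467325857), np.float64(0.0024556074467324417)])
pack top a (array([0.53143028, 0.27004482, 0.0660045 ]), [np.float64(0.00041457837790385337), np.float64(0.00041457837790394525)])
```

The images put the fingertips about 25–30 mm higher than the stated TCP implies, with x and y agreeing. So I'll treat z as felt rather than computed and keep descending gently.

Request:
arm_command(delta_pos=[[0.06,0,0],[0.06,0,0]], rotation=[[0,0,0],[0,0,0]])

```text
clock: 5.7
position: [0.5996, 0.2565, 0.0241]
tool_rot: [-2.511, 1.569, 0.431]
force: [1.6, 0.0, -0.9]
grip_width: 0.0001
```

Request:
arm_command(delta_pos=[[0.05,0,0]], rotation=[[0,0,0]])

```text
clock: 5.8
position: [0.5996, 0.2565, 0.0225]
tool_rot: [-2.49, 1.569, 0.453]
force: [0.3, 0.1, -0.2]
grip_width: -0.0002
```

Request:
arm_command(delta_pos=[[0.05,0,0]], rotation=[[0,0,0]])

```text
clock: 5.9
position: [0.5997, 0.2565, 0.0209]
tool_rot: [-2.484, 1.569, 0.459]
force: [0.8, -0.2, 0.5]
grip_width: -0.0002
```

Request:
arm_command(delta_pos=[[0.06,0,0],[0.05,0,0]], rotation=[[0,0,0],[0,0,0]])

```text
clock: 6.1
position: [0.5997, 0.2565, 0.0173]
tool_rot: [-2.498, 1.569, 0.445]
force: [0.4, -0.3, 0.3]
grip_width: 0.0001
```

Request:
arm_command(delta_pos=[[0.05,0,0]], rotation=[[0,0,0]])

```text
clock: 6.2
position: [0.5997, 0.2565, 0.0157]
tool_rot: [-2.483, 1.569, 0.46]
force: [-0.4, -0.7, -0.0]
grip_width: 0.0002
```

Request:
arm_command(delta_pos=[[0.05,0,0]], rotation=[[0,0,0]])

```text
clock: 6.3
position: [0.5997, 0.2566, 0.0141]
tool_rot: [-2.483, 1.569, 0.46]
force: [-1.7, -0.7, 5.8]
grip_width: -0.0001
```

Contact at TCP z ≈ 0.015, so the reported z sits about 33 mm low against the worktop. Pressing on.

Request:
arm_command(delta_pos=[[0.06,0,0],[0.06,0,0]], rotation=[[0,0,0],[0,0,0]])

```text
clock: 6.5
position: [0.5998, 0.2566, 0.0108]
tool_rot: [-2.527, 1.568, 0.415]
force: [-2.2, -1.9, 6.7]
grip_width: -0.0
```

Request:
arm_command(delta_pos=[[0.06,0,0]], rotation=[[0,0,0]])

```text
clock: 6.6
position: [0.5999, 0.2566, 0.0092]
tool_rot: [-2.552, 1.568, 0.39]
force: [-2.8, -1.4, 7.6]
grip_width: 0.0002
```

Request:
arm_command(delta_pos=[[0.03,0,0],[0.02,0,0]], rotation=[[0,0,0],[0,0,0]])

```text
clock: 6.8
position: [0.5998, 0.2566, 0.0081]
tool_rot: [-2.59, 1.568, 0.353]
force: [-2.8, -2.4, 8.6]
grip_width: -0.0
```

```bash
python3 - <<'E'
from h import *
a=optics.grab_frame("side"); print(monitor.observe()['force'])
old=cv2.cvtColor(cv2.imread("pics/side0.png"),cv2.COLOR_BGR2RGB)
cv2.imwrite("pics/pop.png",np.vstack([crop("side",old,215,205,60,36,8),crop("side",a,215,205,60,36,8)]))
E
```

```text
[-2.20932319 -1.50095474  7.40683376]
```

View pics/pop.png

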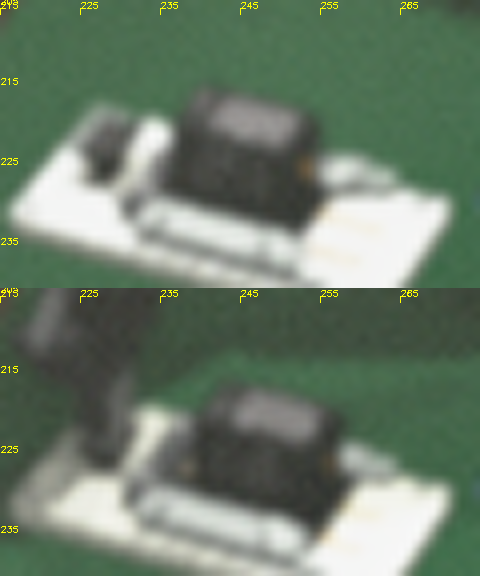

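The lower picture shows the pack moved about 3 px (12 mm) toward the mouth with the button down, so it has popped loose. Now lifting off and opening over the pack.

Request:
arm_command(delta_pos=[[-0.5,0,0],[-1,0,0],[-1,0,0],[0,0,0.9],[0,0,0.9],[0,0,0.8],[0,0,0]], rotation=[[0,0,0],[0,0,0],[0,0,0],[0,0,0],[0,0,0],[0,0,0],[0,0,0]], gripper=-1)

```text
clock: 7.55
position: [0.5219, 0.2725, 0.0912]
tool_rot: [-2.413, 1.564, 0.528]
force: [-0.3, 0.3, 0.5]
grip_width: 0.0853
```

```bash
python3 - <<'E'
from h import *
go(A[0]+A[1]@np.array([-.012,0,.008]),toolR(A,-1))
E
```

```text
pos [0.5219 0.2725 0.0912] F [-0.3  0.3  0.5] w 0.0853 t 7.55
delta tool/30mm [2.77 0.03 0.05] rotvec/6deg [-0.02 -0.05  0.04]
```

Request:
arm_command(delta_pos=[[0.8,0,0.05],[0.8,0,0],[0.6,0,0],[0.3,0,0],[0.1,0,0],[0,0,0]], rotation=[[0,-0.05,0.04],[0,0,0],[0,0,0],[0,0,0],[0,0,0],[0,0,0]])

```text
clock: 8.15
position: [0.5247, 0.2742, 0.0159]
tool_rot: [-2.455, 1.564, 0.486]
force: [0.3, -0.0, 0.7]
grip_width: 0.0854
```

```bash
python3 - <<'E'
from h import *
go(A[0]+A[1]@np.array([-.012,0,.008]),toolR(A,-1))
E
```

```text
pos [0.5247 0.2742 0.0159] F [ 0.3 -0.   0.7] w 0.0854 t 8.15
delta tool/30mm [0.26 0.09 0.12] rotvec/6deg [-0.01 -0.05  0.04]
```

Request:
arm_command(delta_pos=[[0.2,0.09,0.12],[0.06,0,0],[0,0,0]], rotation=[[0,-0.05,0.04],[0,0,0],[0,0,0]])

```text
clock: 8.45
position: [0.5214, 0.2724, 0.0093]
tool_rot: [-2.352, 1.569, 0.589]
force: [0.4, 0.1, 1.2]
grip_width: 0.0852
```

Request:
arm_command(delta_pos=[[0,0,0],[0,0,0],[0,0,0],[0,0,0],[0,0,0],[0,0,0]], rotation=[[0,0,0],[0,0,0],[0,0,0],[0,0,0],[0,0,0],[0,0,0]], gripper=1, grip_force=25)

```text
clock: 9.05
position: [0.5215, 0.2725, 0.0102]
tool_rot: [-2.377, 1.568, 0.563]
force: [-0.6, 0.1, -0.1]
grip_width: 0.038
```

```bash
python3 - <<'E'
from h import *
go(A[0]+A[1]@np.array([-.012,0,.008]),toolR(A,-1))
E
```

```text
pos [0.5215 0.2725 0.0102] F [-0.6  0.1 -0.1] w 0.038 t 9.05
delta tool/30mm [0.07 0.01 0.02] rotvec/6deg [-0.02 -0.02  0.02]
```

Gripped at 38.0 mm without side force. Drawing it out.

Request:
arm_command(delta_pos=[[0,0,0.2],[0,0,0.3],[0,0,0.3]], rotation=[[0,0,0],[0,0,0],[0,0,0]], grip_force=45)

```text
clock: 9.35
position: [0.4979, 0.2771, 0.0102]
tool_rot: [-2.455, 1.566, 0.484]
force: [1.5, -0.3, -0.6]
grip_width: 0.0373
```

Request:
arm_command(delta_pos=[[0,0,0.4],[0,0,0.5],[0,0,0.5],[0,0,0.5],[0,0,0.4],[0,0,0]], rotation=[[0,0,0],[0,0,0],[0,0,0],[0,0,0],[0,0,0],[0,0,0]])

```text
clock: 9.95
position: [0.4196, 0.2926, 0.0095]
tool_rot: [-1.468, 1.57, 1.475]
force: [0.1, 0.1, -2.5]
grip_width: 0.0374
```

```bash
python3 - <<'E'
from h import *
go(A[0]+A[1]@np.array([-.105,0,.011]),toolR(A,-1)); print(loc(A,monitor.observe()['position']))
E
```

```text
pos [0.4196 0.2926 0.0095] F [ 0.1  0.1 -2.5] w 0.0374 t 9.95
delta tool/30mm [-0.05 -0.   -0.34] rotvec/6deg [0.   0.   0.01]
[-1.15148418e-01 -1.15746330e-05  9.45060421e-03]
```

Request:
arm_command(delta_pos=[[-0.5,0,0],[-0.9,0,0],[-1,0,0],[-1,0,0],[-1,0,0],[-0.2,0,0]], rotation=[[0,0,0],[0,0,0],[0,0,0],[0,0,0],[0,0,0],[0,0,0]])

```text
clock: 10.55
position: [0.4166, 0.292, 0.1509]
tool_rot: [0.805, 1.566, -2.533]
force: [0.4, 1.4, -2.7]
grip_width: 0.0372
```

```bash
cat > fitb.py <<'E'
from h import *
from scipy.optimize import least_squares
t=np.mean([optics.grab_frame("top").astype(float) for _ in range(4)],0)
np.save("t1.npy",t)
u0,v0,w,h,s=316,164,46,54,8
g=cv2.resize(t[v0:v0+h,u0:u0+w,0].astype(np.float32),None,fx=s,fy=s,interpolation=cv2.INTER_CUBIC)
m=(g>125).astype(np.uint8); m[:40]=0
m=cv2.morphologyEx(m,cv2.MORPH_CLOSE,np.ones((25,25)))
c=max(cv2.findContours(m,0,cv2.CHAIN_APPROX_NONE)[0],key=cv2.contourArea).reshape(-1,2)
uv=(c+.5)/s-.5+[u0,v0]
P=world("top",uv,.012)[:,:2]
def res(p):
    D=dock(p[:2],p[2]); q=(P-D[0][:2])@D[1][:2,:2]-[.008,0]
    d=np.abs(q)-[.088,.044]; return np.where(d.max(1)>0,np.hypot(*np.maximum(d,0).T),d.max(1))
r=least_squares(res,[.531,-.332,4.5],x_scale=[.01,.01,2],loss='soft_l1',f_scale=.001); print(r.x,np.abs(r.fun).mean())
D=dock(r.x[:2],r.x[2])
q=(P-D[0][:2])@D[1][:2,:2]; print('extents',q.min(0),q.max(0))
img=crop("top",t.astype(np.uint8),u0,v0,w,h,10)
def dr(pts,col):
    p=((pix("top",[D[0]+D[1]@np.array(a) for a in pts])-[u0,v0]+.5)*10).astype(np.int32); cv2.polylines(img,[p],True,col,1)
def rect(x0,x1,y,z): return[(x0,-y,z),(x0,y,z),(x1,y,z),(x1,-y,z)]
dr(rect(-.08,.096,.044,.012),(0,0,255)); dr(rect(-.036,.036,.03,.012),(255,0,0))
dr(rect(.069,.091,.015,.034),(0,200,0))
cv2.imwrite("pics/fitb.png",img)
E
python3 fitb.py
```

```text
[ 0.5308612  -0.33092488  4.8211504 ] 0.002925566461546849
extents [-0.07914958 -0.04599797] [0.09712256 0.04560792]
```

View pics/fitb.png

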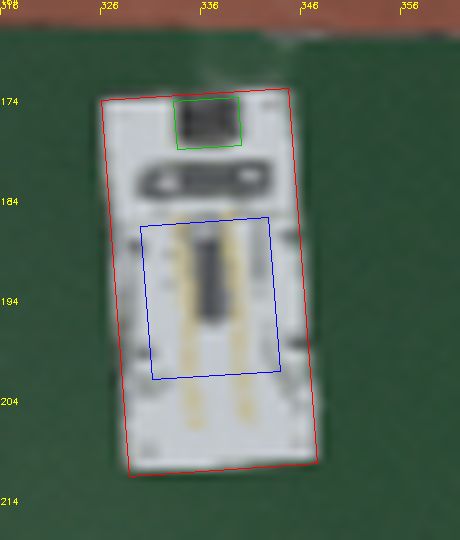

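The fit overlay lands on dock_b's plate to about 1 mm. Its button is centred about 80 mm along, so the stop sits roughly 12 mm farther from the mouth. The gold rails suggest a slightly smaller yaw, so I'll use 4.3°. Moving across.

```bash
cat >> h.py <<'E'
B=dock((.531,-.3315),4.3)
E
python3 - <<'E'
from h import *
go(B[0]+B[1]@np.array([-.115,0,.15]),toolR(A,-1)); go(B[0]+B[1]@np.array([-.115,0,.15]),toolR(B,-1))
E
```

```text
pos [0.4152 0.291  0.147 ] F [-0.6 -0.1 -2.4] w 0.0376 t 10.75
delta tool/30mm [ 0.03 20.63 -4.13] rotvec/6deg [ 0.03  0.06 -0.07]
pos [0.4152 0.291  0.147 ] F [-0.6 -0.1 -2.4] w 0.0376 t 10.75
delta tool/30mm [ 0.03 20.63 -4.13] rotvec/6deg [-2.59  0.07 -0.06]
```

Request:
arm_command(delta_pos=[[0,0.5,-0.1],[0,0.9,-0.2],[0,0.95,-0.2],[0,0.95,-0.2],[0,0.95,-0.2],[0,0.95,-0.2],[0,0.95,-0.2],[0,0.95,-0.2],[0,0.95,-0.2],[0,0.95,-0.2]], rotation=[[0,0.05,-0.05],[0,0,0],[0,0,0],[0,0,0],[0,0,0],[0,0,0],[0,0,0],[0,0,0],[0,0,0],[0,0,0]])

```text
clock: 11.75
position: [0.4102, 0.0009, 0.1368]
tool_rot: [0.701, 1.55, -2.632]
force: [1.1, 0.3, -2.1]
grip_width: 0.0374
```

```bash
python3 - <<'E'
from h import *
go(B[0]+B[1]@np.array([-.115,0,.15]),toolR(B,-1))
E
```

```text
pos [0.4102 0.0009 0.1368] F [ 1.1  0.3 -2.1] w 0.0374 t 11.75
delta tool/30mm [-0.33 11.13 -2.36] rotvec/6deg [-2.55  0.17 -0.11]
```

Request:
arm_command(delta_pos=[[-0.1,0.95,-0.2],[-0.1,0.95,-0.2],[-0.1,0.95,-0.15],[0,0.95,-0.1],[0,0.95,-0.05],[0,0.95,0],[0,0.95,0],[0,0.95,0],[0,0.95,0],[0,0.95,0]], rotation=[[-0.5,0.1,-0.1],[-0.5,0.05,0],[-0.5,0,0],[-0.5,0,0],[-0.5,0,0],[0,0,0],[0,0,0],[0,0,0],[0,0,0],[0,0,0]])

```text
clock: 12.75
position: [0.4172, -0.3, 0.1353]
tool_rot: [-0.114, 1.552, 3.105]
force: [0.5, 0.0, -1.9]
grip_width: 0.0372
```

```bash
python3 - <<'E'
from h import *
go(B[0]+B[1]@np.array([-.115,0,.15]),toolR(B,-1))
E
```

```text
pos [ 0.4172 -0.3     0.1353] F [ 0.5  0.  -1.9] w 0.0372 t 12.75
delta tool/30mm [-0.49  1.33  0.14] rotvec/6deg [0.02 0.18 0.02]
```

Request:
arm_command(delta_pos=[[0,0.7,0.1],[0,0.6,0],[0.7,0,0],[0.9,0,0],[0.9,0,0],[0.4,0,0],[0,0,0]], rotation=[[0,0.18,0.02],[0,0,0],[0,0,0],[0,0,0],[0,0,0],[0,0,0],[0,0,0]])

```text
clock: 13.45
position: [0.4073, -0.3451, 0.0372]
tool_rot: [-0.37, 1.56, 2.841]
force: [-0.2, 0.9, -2.1]
grip_width: 0.0375
```

```bash
python3 - <<'E'
from h import *
go(B[0]+B[1]@np.array([-.110,0,.0105]),toolR(B,-1))
E
```

```text
pos [ 0.4073 -0.3451  0.0372] F [-0.2  0.9 -2.1] w 0.0375 t 13.45
delta tool/30mm [ 0.88 -0.14 -0.49] rotvec/6deg [-0.06  0.1   0.04]
```

Request:
arm_command(delta_pos=[[0,-0.14,-0.49],[0.2,0,0],[0.2,0,0],[0,0,0]], rotation=[[-0.06,0.1,0.04],[0,0,0],[0,0,0],[0,0,0]])

```text
clock: 13.85
position: [0.4231, -0.3399, 0.026]
tool_rot: [2.509, 1.568, -0.556]
force: [0.4, -0.3, -3.1]
grip_width: 0.0376
```

```bash
python3 - <<'E'
from h import *
go(B[0]+B[1]@np.array([-.110,0,.0105]),toolR(B,-1))
E
```

```text
pos [ 0.4231 -0.3399  0.026 ] F [ 0.4 -0.3 -3.1] w 0.0376 t 13.85
delta tool/30mm [ 0.52 -0.01  0.06] rotvec/6deg [ 0.01 -0.02 -0.01]
```

Request:
arm_command(delta_pos=[[0.25,0,0],[0.15,0,-0.2],[0.06,0,-0.2],[0,0,0]], rotation=[[0,0,0],[0,0,0],[0,0,0],[0,0,0]])

```text
clock: 14.25
position: [0.4364, -0.3394, 0.0116]
tool_rot: [2.475, 1.567, -0.591]
force: [0.6, 0.0, -2.3]
grip_width: 0.0371
```

```bash
python3 - <<'E'
from h import *
go(B[0]+B[1]@np.array([-.095,0,.0106]),toolR(B,-1))
a=optics.grab_frame("side")
cv2.imwrite("pics/side_b.png",crop("side",a,225,120,80,60,10))
E
```

```text
pos [ 0.4364 -0.3394  0.0116] F [ 0.6  0.  -2.3] w 0.0371 t 14.25
delta tool/30mm [ 0.03 -0.03  0.  ] rotvec/6deg [ 0.01 -0.03 -0.02]
```

View pics/side_b.png

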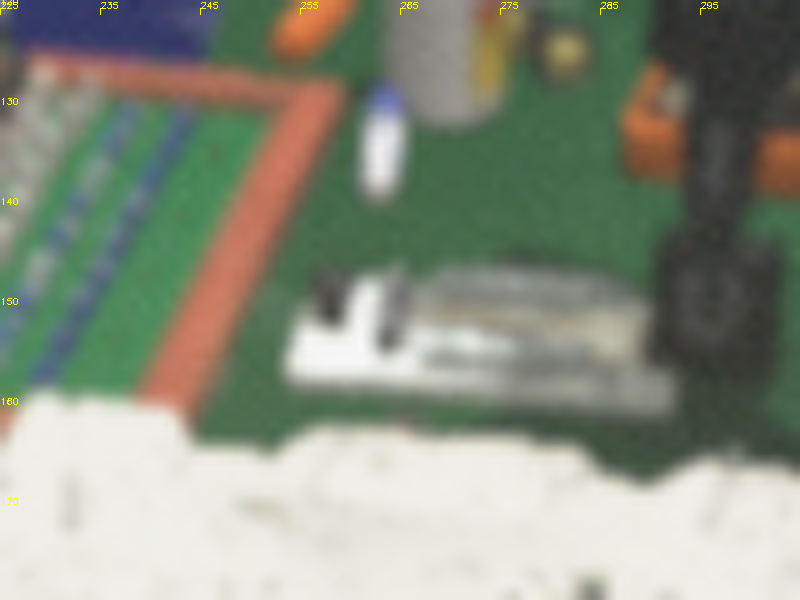

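The pack (290–302, 143–158) hangs level at deck height at dock_b's mouth end. Pushing on gently.

Request:
arm_command(delta_pos=[[0.02,-0.03,-0.2],[0,0,-0.2],[0,0,-0.2],[0,0,-0.2]], rotation=[[0,-0.03,0],[0,0,0],[0,0,0],[0,0,0]])

```text
clock: 14.7
position: [0.4613, -0.3368, 0.0114]
tool_rot: [1.252, 1.568, -1.815]
force: [-0.3, -0.4, -2.7]
grip_width: 0.0374
```

Request:
arm_command(delta_pos=[[0,0,-0.2],[0,0,-0.2]], rotation=[[0,0,0],[0,0,0]])

```text
clock: 14.9
position: [0.4721, -0.3357, 0.0106]
tool_rot: [0.239, 1.566, -2.828]
force: [-1.3, -1.2, -6.8]
grip_width: 0.0375
```

```bash
python3 - <<'E'
from h import *
s=monitor.observe();print(loc(B,s['position']),B[1].T@s['force'])
go(B[0]+B[1]@np.array([.012,0,.0105]),toolR(B,-1))
E
```

```text
[-0.05909579  0.00023151  0.01064676] [-1.33678801 -1.08690418 -6.80882485]
pos [ 0.4721 -0.3357  0.0106] F [-1.3 -1.2 -6.8] w 0.0375 t 14.9
delta tool/30mm [-0.01  0.01 -2.37] rotvec/6deg [-0.01  0.05 -0.01]
```

Request:
arm_command(delta_pos=[[0.03,0,-0.1],[0,0,-0.15]], rotation=[[0,0.05,0],[0,0,0]])

```text
clock: 15.1
position: [0.4804, -0.3354, 0.0099]
tool_rot: [2.106, 1.569, -0.962]
force: [-1.4, 0.6, 0.2]
grip_width: 0.0376
```

Request:
arm_command(delta_pos=[[0,0,-0.2],[0,0,-0.2]], rotation=[[0,0,0],[0,0,0]])

```text
clock: 15.3
position: [0.4938, -0.3344, 0.0102]
tool_rot: [2.47, 1.568, -0.597]
force: [0.3, -0.2, -1.9]
grip_width: 0.0377
```

```bash
python3 - <<'E'
from h import *
s=monitor.observe();print(loc(B,s['position']),B[1].T@s['force'],s['moment'])
go(B[0]+B[1]@np.array([.012,0,.0105]),toolR(B,-1))
E
```

```text
[-0.03728623 -0.00015251  0.01020215] [ 0.32819102 -0.20369255 -1.92797138] [0.02457699 0.01599783 0.00298283]
pos [ 0.4938 -0.3344  0.0102] F [ 0.3 -0.2 -1.9] w 0.0377 t 15.3
delta tool/30mm [-0.01 -0.01 -1.64] rotvec/6deg [-0.01 -0.02 -0.02]
```

Request:
arm_command(delta_pos=[[0,0,-0.2],[0,0,-0.2],[0,0,-0.2]], rotation=[[0,0,0],[0,0,0],[0,0,0]])

```text
clock: 15.6
position: [0.5139, -0.3327, 0.0102]
tool_rot: [2.585, 1.567, -0.482]
force: [-1.6, -0.4, -2.0]
grip_width: 0.0375
```

Request:
arm_command(delta_pos=[[0,0,-0.15],[0,0,-0.15]], rotation=[[0,0,0],[0,0,0]])

```text
clock: 15.8
position: [0.5239, -0.332, 0.0102]
tool_rot: [2.562, 1.567, -0.505]
force: [-0.7, -0.5, -3.1]
grip_width: 0.0376
```

Request:
arm_command(delta_pos=[[0,0,-0.12]], rotation=[[0,0,0]])

```text
clock: 15.9
position: [0.528, -0.3316, 0.0102]
tool_rot: [2.572, 1.567, -0.494]
force: [-0.4, -0.8, -1.8]
grip_width: 0.0373
```

```bash
python3 - <<'E'
from h import *
s=monitor.observe();print(loc(B,s['position']),B[1].T@s['force'],s['moment'])
go(B[0]+B[1]@np.array([.012,0,.0105]),toolR(B,-1))
E
```

```text
[-2.97907330e-03  7.46843642e-05  1.02241488e-02] [-0.45979341 -0.76561631 -1.77024945] [-0.07423965  0.06061074  0.00949452]
pos [ 0.528  -0.3316  0.0102] F [-0.4 -0.8 -1.8] w 0.0373 t 15.9
delta tool/30mm [-0.01  0.   -0.5 ] rotvec/6deg [-0.   -0.03 -0.02]
```

Request:
arm_command(delta_pos=[[0,0,-0.07]], rotation=[[0,0,0]])

```text
clock: 16.0
position: [0.5302, -0.3315, 0.0102]
tool_rot: [2.517, 1.567, -0.55]
force: [-3.8, -0.2, 0.6]
grip_width: 0.0375
```

Request:
arm_command(delta_pos=[[0,0,-0.07]], rotation=[[0,0,0]])

```text
clock: 16.1
position: [0.5319, -0.3314, 0.0102]
tool_rot: [2.374, 1.568, -0.693]
force: [-4.8, 0.4, 1.1]
grip_width: 0.0375
```

Request:
arm_command(delta_pos=[[0,0,-0.07]], rotation=[[0,0,0]])

```text
clock: 16.2
position: [0.5335, -0.3314, 0.0102]
tool_rot: [2.136, 1.569, -0.932]
force: [-5.0, -0.3, 1.7]
grip_width: 0.0376
```

Request:
arm_command(delta_pos=[[0,0,-0.07]], rotation=[[0,0,0]])

```text
clock: 16.3
position: [0.5351, -0.3314, 0.0102]
tool_rot: [1.618, 1.569, -1.45]
force: [-10.2, -0.5, 3.2]
grip_width: 0.0375
```

Request:
arm_command(delta_pos=[[0,0,-0.06]], rotation=[[0,0,0]])

```text
clock: 16.4
position: [0.5354, -0.3314, 0.01]
tool_rot: [0.27, 1.568, -2.798]
force: [-12.2, 0.7, 4.3]
grip_width: 0.0376
```

Request:
arm_command(delta_pos=[[0,0,-0.06]], rotation=[[0,0,0]])

```text
clock: 16.5
position: [0.5367, -0.3314, 0.01]
tool_rot: [0.128, 1.567, -2.941]
force: [-4.1, -0.0, 3.6]
grip_width: 0.0376
```

Request:
arm_command(delta_pos=[[0,0,-0.06]], rotation=[[0,0,0]])

```text
clock: 16.6
position: [0.5381, -0.3313, 0.0101]
tool_rot: [0.042, 1.566, -3.027]
force: [-5.0, 0.8, 3.6]
grip_width: 0.0374
```

Request:
arm_command(delta_pos=[[0,0,-0.06]], rotation=[[0,0,0]])

```text
clock: 16.7
position: [0.5395, -0.3311, 0.0101]
tool_rot: [-0.03, 1.566, -3.099]
force: [-5.2, 0.5, 2.8]
grip_width: 0.0372
```

Request:
arm_command(delta_pos=[[0,0,-0.05]], rotation=[[0,0,0]])

```text
clock: 16.8
position: [0.5406, -0.331, 0.0101]
tool_rot: [-0.066, 1.565, -3.135]
force: [-5.1, 0.8, 3.7]
grip_width: 0.0374
```

Request:
arm_command(delta_pos=[[0,0,-0.05]], rotation=[[0,0,0]])

```text
clock: 16.9
position: [0.5417, -0.3309, 0.0101]
tool_rot: [-0.096, 1.564, 3.118]
force: [-5.7, 1.2, 2.2]
grip_width: 0.0369
```

Request:
arm_command(delta_pos=[[0,0,-0.05]], rotation=[[0,0,0]])

```text
clock: 17.0
position: [0.5427, -0.3308, 0.0102]
tool_rot: [-0.127, 1.563, 3.087]
force: [-5.9, 0.5, 3.0]
grip_width: 0.0374
```

Request:
arm_command(delta_pos=[[0,0,-0.05]], rotation=[[0,0.03,0]])

```text
clock: 17.1
position: [0.5438, -0.3307, 0.0101]
tool_rot: [-0.223, 1.565, 2.99]
force: [-5.6, 0.4, 1.5]
grip_width: 0.0371
```

Request:
arm_command(delta_pos=[[0,0,-0.05]], rotation=[[0,0.03,0]])

```text
clock: 17.2
position: [0.5449, -0.3306, 0.01]
tool_rot: [-0.469, 1.567, 2.744]
force: [-3.9, -0.4, -4.2]
grip_width: 0.0375
```

Request:
arm_command(delta_pos=[[0,0,-0.05]], rotation=[[0,0,0]])

```text
clock: 17.3
position: [0.546, -0.3306, 0.0099]
tool_rot: [-0.45, 1.567, 2.763]
force: [-4.5, -0.7, -0.5]
grip_width: 0.0376
```

Request:
arm_command(delta_pos=[[0,0,-0.05]], rotation=[[0,0,0]])

```text
clock: 17.4
position: [0.5468, -0.3305, 0.0097]
tool_rot: [-0.388, 1.565, 2.825]
force: [-10.4, -0.9, 0.7]
grip_width: 0.0375
```

At x ≈ 0.545 the upward tooth force vanished (the click), and about 2 mm later the stop was felt at 10 N. I'll tug back gently to check the catch holds.

Request:
arm_command(delta_pos=[[0,0,0.05],[0,0,0.05]], rotation=[[0,0,0],[0,0,0]])

```text
clock: 17.6
position: [0.5447, -0.3307, 0.0098]
tool_rot: [-0.409, 1.566, 2.804]
force: [3.9, -1.5, -4.5]
grip_width: 0.0375
```

Request:
arm_command(delta_pos=[[0,0,0.04],[0,0,0.04]], rotation=[[0,0,0],[0,0,0]])

```text
clock: 17.8
position: [0.5445, -0.3306, 0.0101]
tool_rot: [-1.652, 1.57, 1.562]
force: [5.8, -0.9, -6.0]
grip_width: 0.0376
```

The catch holds: it pulled back at 6 N with no movement. Relaxing, opening and lifting away.

Request:
arm_command(delta_pos=[[0,0,-0.02],[0,0,0],[0,0,0],[0,0,0],[0,0,0],[0,0,0]], rotation=[[0,0,0],[0,0,0],[0,0,0],[0,0,0],[0,0,0],[0,0,0]], gripper=-1)

```text
clock: 18.4
position: [0.5458, -0.3306, 0.0107]
tool_rot: [-2.903, 1.569, 0.311]
force: [0.1, 0.5, -0.1]
grip_width: 0.0856
```

Request:
arm_command(delta_pos=[[-0.3,0,0],[-0.8,0,0],[-1,0,0],[-1,0,0],[-1,0,0],[-0.5,0,0.5],[0,-1,0.8],[0,-1,0.6],[0,-1,0],[0,-1,0]], rotation=[[0,0,0],[0,0,0],[0,0,0],[0,0,0],[0,0,0],[0,0,0],[0,0,0],[0,0,0],[0,0,0],[0,0,0]])

```text
clock: 19.4
position: [0.477, -0.2161, 0.16]
tool_rot: [2.608, 1.565, -0.468]
force: [0.4, 0.6, -0.1]
grip_width: 0.0854
```

Request:
arm_command(delta_pos=[[0,-1,0],[0,-1,0],[0,-1,0],[0,-1,0],[0,-1,0],[0,0,0]], rotation=[[0,0,0],[0,0,0],[0,0,0],[0,0,0],[0,0,0],[0,0,0]])

```text
clock: 20.0
position: [0.4661, -0.0575, 0.164]
tool_rot: [2.884, 1.56, -0.189]
force: [-0.2, -0.9, -0.0]
grip_width: 0.0852
```

```bash
python3 - <<'E'
from h import *
go([0,0,0],np.eye(3))
a=optics.grab_frame("side");b=optics.grab_frame("top")
cv2.imwrite("pics/end.png",np.hstack([crop("side",a,240,130,66,54,6),crop("top",b,314,164,50,54,6)]))
E
```

```text
pos [ 0.4661 -0.0575  0.164 ] F [-0.2 -0.9 -0. ] w 0.0852 t 20.0
delta tool/30mm [ 5.3  -2.99 15.42] rotvec/6deg [-20.98  -0.69  20.76]
```

View pics/end.png

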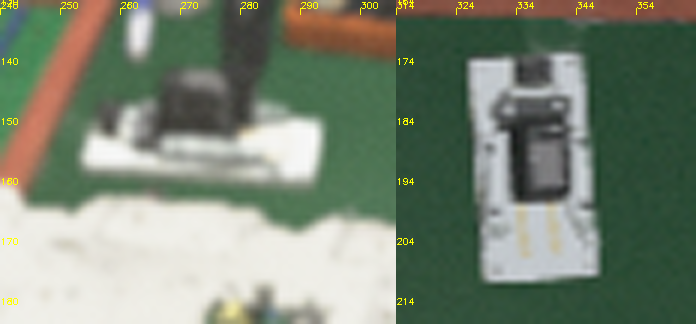

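The pack sits in dock_b's channel, up against the stop block (top view about (337,189)), and the gripper is well clear.

```bash
python3 -c "
from workcell import bot; print(bot.job_done())"
```

```text
the job is handed in; nothing more can be done
None
```

The pack is off dock_a and latched on dock_b, and the job is handed in at about 20 s. I pressed dock_a's catch (about 9 N at most) and the pack popped back about 12 mm. I then gripped it, drew it off the rail, carried it over the raised board and slid it onto dock_b.

**Checks that passed**
- **Click:** at x ≈ 0.545 the tooth's upward push vanished, and about 2 mm further on I felt the solid stop. The highest push was about 12 N.
- **Catch:** tugging back with about 6 N did not move the pack.
- **Final pictures:** the pack lies straight in dock_b's channel against the stop block, with the gripper open and clear.

**Checks that disagreed**
- **Height:** the reported TCP height was about 33 mm lower than the images and the button contact showed. I corrected for this by feel.
- **dock_b:** my camera measurements of its heading differed by about 1°, and of its sideways position by a few mm. The slide-on showed no side force to speak of, so this did no harm.

**Not checked:** I did not measure the bystanders again at the end. The arm carried the pack well above the worktop, and I felt no unexpected contact.

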